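Seat a probe positioner in the corner of its stops and switch on the vacuum

TASK

On the flat metal platen, push the probe positioner (the black block with the little probe arm on top) along the surface, without lifting or tipping it, until it sits squarely in the corner, flush against both the long rail and the short end stop. Then push the vacuum valve's lever all the way over to its other side to clamp it, and leave everything else where it is.

Things in the scene. Friction and masses are not known exactly. Their poses are not given: they have to be found in the camera images.
- platen: Fixed flat steel plate, 290 (x) by 430 (y) by 12 mm thick, on the bench. Origin at the centre of its underside; top 12 mm above it. A dark steel rail 20 wide (x), 400 long (y), 18 mm tall is fixed on its top along the far side; the rail's near face, which the positioner must touch, is at x = +85 mm in the platen's frame. Its yaw varies by 0.2 rad.
- stop: End stop: fixed short dark steel bar on the platen's top, 80 (x) by 20 (y) by 18 mm tall, square to the rail, running from the rail's near face towards the robot, near the platen's left (+y) end. Origin at the centre of its underside; axes parallel to the platen's. Its right face, which the positioner must touch, is y = -10 mm in its frame. Its place along the rail varies.
- positioner_mid (a point): Centre of the loose positioner's base, a black block 60 (x) by 80 (y) by 30 mm tall with plain upright sides; the point is 15 mm above the platen's top. About 0.5 kg (varies); slides on the platen. Its +x axis faces the rail within 0.25 rad at the start. Home: this point at x = +55 mm in the platen's frame and y = -50 mm in the stop's, x axis along the platen's x.
- probe_tip (a point): Tip of the positioner's thin probe arm, 66 mm ahead (+x) of the base's centre and 43 mm above the platen; the arm passes over the rail. On the base, inside its outline, stand a carriage with two small side knobs and a column, up to 66 mm above the platen.
- valve_base: Vacuum valve: fixed grey block, 70 (x) by 50 (y) by 25 mm tall, on the bench to the right of the platen. Origin at the centre of its underside. The lever's hinge axis runs along its y axis, above the origin, 22 mm above the bench. The lever starts leaning to its -x side (towards the robot) and is pushed over to +x; yaw varies by 0.4 rad.
- valve_tip (a point): Centre of the 26 mm steel ball at the end of the valve's lever, 70 mm from the hinge axis; moves with the lever. The lever is a 10 mm rod.
- valve (a joint): Angle of the valve's lever: 0 is fully over towards -x of its block (0.5 rad from upright), 0.5 upright, 1.0 fully over towards +x. It starts between 0 and 0.2. Light friction (about 1 N at the ball); it stays where it is left.
- objective: Bystander: loose steel microscope objective standing on the platen, 34 mm across, 42 mm tall. Origin at the centre of its underside.
- fixture: Bystander: loose aluminium connector block on the platen, 36 by 44 by 24 mm, with two brass stubs 10 mm tall on top. Origin at the centre of its underside.
- waferbox: Bystander: flat round wafer box on the bench to the left, 94 mm across, 20 mm tall. Origin at the centre of its underside.
- jar: Bystander: small jar with a black cap on the bench to the left, 56 mm across, 70 mm tall. Origin at the centre of its underside.
- driver: Bystander: screwdriver lying on the bench far to the right, 160 mm long.
- spanner: Bystander: spanner lying on the bench beyond the platen, 140 mm long.
Not all that is in view belongs to the job. What is shaped like the valve_base but red is not meant.

How it is judged:
On the way, in this order (a step that is already met when the one before it is completed fails the run):
1. the positioner sits squarely in the corner, against the rail and the end stop (x of positioner_mid in the frame of platen between 0.052 and 0.06 m and y of positioner_mid in the frame of stop between -0.053 and -0.045 m and angle between the x axis of positioner_mid and the x axis of platen, either way round below 0.05 rad and z of positioner_mid in the frame of platen below 0.03 m), for 0.2 s.
2. the valve's lever is pushed all the way over (value of joint valve above 0.85 rad), for 0.2 s.
At the end, for the whole second after the job is handed in: The positioner's base stands on the platen within 3 mm of touching both the rail and the end stop, turned less than 0.05 rad from square, and the valve's lever is over past 0.85 rad. The lever was pushed only after the positioner was home (all of step 1 and value of joint valve above 0.85 rad).
It fails at once if the positioner is lifted off the platen (z of positioner_mid in the frame of platen above 0.033 m).
It fails at once if the positioner is tipped (angle between positioner_mid's own z axis and vertical above 0.12 rad).
It fails at once if another loose thing is moved more than 15 mm (distance of any of objective, fixture, waferbox, jar, driver, spanner from where it was at the start of the episode above 0.015 m).
It also fails if it takes over 61 s, if anything falls off the work surface, if the arm or the gripper's body presses on something with over 40 N, if the wrist force passes 120 N, or if a joint passes its speed limit or range.

ROBOT

A 7-joint arm with a two-finger parallel gripper is mounted at the origin on the work surface. World frame = base frame: x ahead of the robot, y to its left, z up, the work surface at z = 0. Lengths are in m, angles in rad, forces in N, time in s.
With the tool pointing down it reaches from about 0.425 to 0.925 m from the base axis. Payload 6.8 kg.
Tool frame: the origin (TCP) lies midway between the tips of the shut fingers; the grasp point (between the pads) lies 19 mm behind it (env.pinch_z is the distance from the TCP to the grasp point, in m); y points along the fingers, z is the direction in which the jaws open and shut, and the axes are right-handed (so a half turn about y gives the same grasp; the last joint's range is limited). The gripper opens to 85 mm and grips with 20 to 120 N. Pads are 22 mm wide; open, the fingers measure 114 mm over their backs; the gripper's body (76 mm by 85 mm) begins 54 mm behind the grasp point. The pads swing forward as they close: fully open they stand 13 mm farther back than shut.
Start: joints at [-0.108, 0.477, 0.022, 1.555, -0.011, 1.109, -0.083], TCP at [0.675, 0, 0.231] pointing down, gripper open.
Joint ranges: [-2.96, 2.96], [-0.34, 2.1], [-1.41, 1.46], [0.24, 2.44], [-1.37, 4.51], [0.17, 1.92], [-2.96, 2.96]. Speed limits (rad/s): [2.39, 2.39, 3.14, 3.14, 3.14, 3.14, 3.14].

INTERFACE

Orientations are given as a unit quaternion [x, y, z, w].
In Python, from cell import env gives the robot as it stands. The module is installed in compiled form; this text tells all that it offers.
- The arm moves only by the shell command python3 -m creep 'ROWS' [FORCE]. ROWS is JSON, one flat list of numbers, 7 for each row, row after row: the turn, a rotation vector about the world's x, y, z in degrees, then the shift along the world's x, y, z in cm, then the opening, from -1 (shut) to 1 (fully open). A call has 1 to 5 rows; each row is the pose to reach, as a shift and turn from the pose commanded when the call began; what a row does not reach only later rows make up. A row lasts 1/8 s, in which the tool goes at most 62.5 mm and 10.7 degrees, less where a joint would pass 70% of its speed; a pose out of reach is approached as far as the arm can. A call with a gripper value outside its range is refused whole. The fingers move at their own pace and stop on an object; FORCE is the grip in N (left out, the last holds). Time passes only in rows, so rows that repeat a pose let the fingers close. It gives the time, the measured TCP pose, the force and the opening at its end, in the units of the state.
- env.observe(): the state, without advancing time (a new reading comes with each control period).
- env.get_image(name): name is "scene" or "side" or "wrist"; returns a dict with "img" (480x640x3 uint8, red, green, blue), "z_map" (480x640 float32, m along the optical axis (not along the pixel's ray), 0 where there is no reading), "fx", "fy", "cx", "cy" (pixels), "dist" ([k1, k2, p1, p2, k3] as OpenCV has them; the pictures are not rectified), "rvec" (rotation vector, rad) and "tvec" (3), from world to camera coordinates, as OpenCV has them. Camera axes: x right, y down, z forward; pixel columns grow to the right and rows downward; lengths in m; the calibration is good to about 2 mm. A picture is of the moment at which its call begins.
- env.sign_off(): hands the job in, once; it reports no verdict.
The state is a dict: "clock": time; "joints": joint angles; "qvel": joint speeds; "effort": joint torques, N m; "ee_pos": TCP position; "tool_rot": TCP orientation; "contact_force": force on the tool from outside, world axes, zero at the start; "torque": the same for the moment, N m; "finger_gap": opening from 0.0 (shut) to 1.0 (fully open).
Only numpy, scipy, OpenCV 4.12 (cv2) and the standard library are available. Lean on these libraries where they do the work, as an engineer would, in place of code of your own. Each camera call takes 0.05 s, during which the arm holds its last target. There are 200 camera calls.

## Working session

There is one attempt and no reset: what is moved stays moved. The work goes in short steps, Python scripts to look and compute and a shell command to move; the robot and the scene stay as the last step left them, time stands still between calls to the robot, and variables do not carry over. Pictures are saved under pics/ and viewed, about 8 in all and at most 12, crops included, and the job is handed in when it is done.

```bash
mkdir -p pics
cat > h.py <<'E'
import numpy as np, cv2
from cell import env
def snap(n):
    d=env.get_image(n); d['K']=np.array([[d['fx'],0,d['cx']],[0,d['fy'],d['cy']],[0,0,1.]]); d['R']=cv2.Rodrigues(np.array(d['rvec'],float))[0]; d['t']=np.array(d['tvec'],float).ravel(); d['D']=np.array(d['dist'],float)
    return d
def ray(d,uv):
    p=cv2.undistortPoints(np.array(uv,float).reshape(-1,1,2),d['K'],d['D'])[:,0]
    v=np.c_[p,np.ones(len(p))]@d['R']; return -d['R'].T@d['t'],v
def plane(d,uv,z):
    c,v=ray(d,uv); return c+v*((z-c[2])/v[:,2])[:,None]
def cloud(d):
    vv,uu=np.mgrid[:480,:640]; c,v=ray(d,np.c_[uu.ravel(),vv.ravel()])
    return (c+v*d['z_map'].reshape(-1,1)).reshape(480,640,3)
def save(d,n): cv2.imwrite('pics/'+n,d['img'][:,:,::-1])
E
python3 - <<'E'
from h import *
s=env.observe(); print(s)
for n in('scene','side','wrist'):
    d=snap(n); save(d,n+'0.png'); np.savez('pics/'+n+'0.npz',**d); print(n,-d['R'].T@d['t'])
E
```

```text
{'clock': 0.0, 'joints': array([-0.10810757,  0.47779139,  0.02235849,  1.55644048, -0.0115324 ,
        1.10932026, -0.08311213]), 'qvel': array([ 0.00116195, -0.00035226,  0.00191173,  0.00029907,  0.0016306 ,
        0.00076691, -0.00016778]), 'effort': array([-5.45967814e-04, -5.96443820e+01,  1.60769675e+00, -2.81194621e+01,
        1.24063640e-02,  9.39900521e-03,  2.20753498e-05]), 'ee_pos': array([ 6.74406586e-01, -1.20539218e-05,  2.30336557e-01]), 'tool_rot': array([ 0.50048216, -0.50043129,  0.49957528, -0.49951045]), 'contact_force': array([ 0.28638418, -0.78046968,  0.35182041]), 'torque': array([0.01054376, 0.02852497, 0.06103083]), 'finger_gap': 0.9976381621405558}
scene [ 0.9840803  -0.51893373  0.90231165]
side [-0.06191478  0.63970893  0.7465757 ]
wrist [0.67568335 0.08007865 0.37343244]
```

View pics/scene0.png

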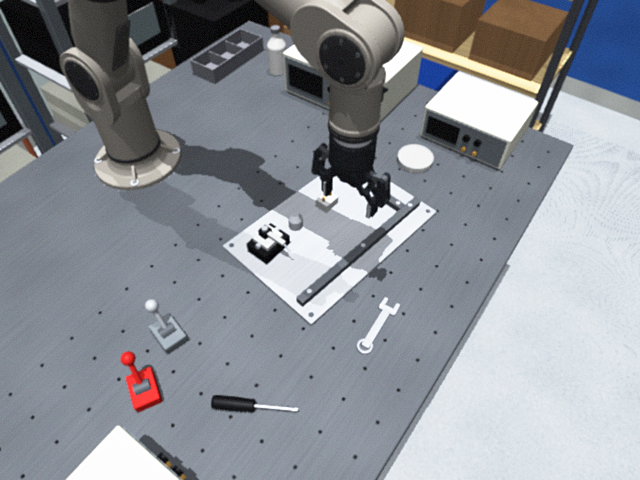

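View pics/side0.png

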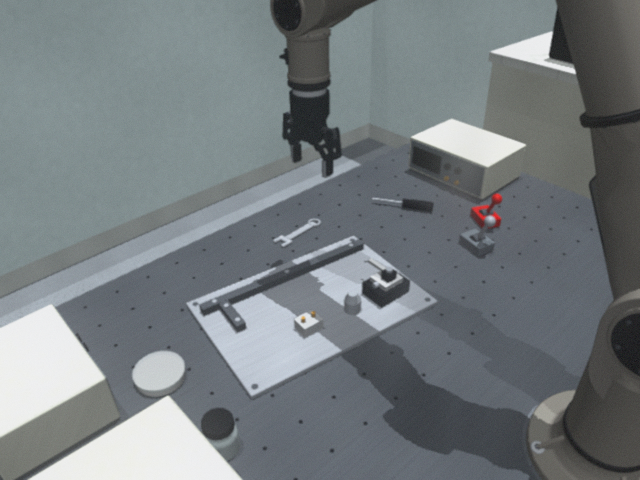

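The scene view shows the positioner at about (268,245), the objective at (296,222), the fixture at (327,200) and the grey valve at (165,325). The side view shows the stop at (232,315), the rail from (205,305) to (362,243) and the positioner at (385,283).

Run:
```python
from h import *
S={}
for n in('side','scene'):
    d=dict(np.load(f'pics/{n}0.npz')); P=cloud(d); d['P']=P; S[n]=d
    print(n)
    hsv=cv2.cvtColor(d['img'],cv2.COLOR_RGB2HSV)
    X,Y,Z=P[...,0],P[...,1],P[...,2]
    m=((Z>.020)&(Z<.13)&(X>.4)&(X<.95)&(Y>-.5)&(Y<.3)&(d['z_map']>0)).astype(np.uint8)
    k,l,st,c=cv2.connectedComponentsWithStats(m)
    for i in range(1,k):
        if st[i,4]<40: continue
        q=P[l==i]; r=cv2.minAreaRect(q[:,:2].astype(np.float32)*1000)
        print(st[i],'mean',q.mean(0).round(3),'zmax',q[:,2].max().round(3),'rect',np.round(r[0]),np.round(r[1]),round(r[2],1),'rgb',d['img'][l==i].mean(0).round())
# pixel colour probes / z of platen
d=S['side']
for uv in [(270,340),(200,305),(360,240),(430,300),(255,390),(208,308),(358,243)]:
    print(uv,d['P'][uv[1],uv[0]].round(4),d['img'][uv[1],uv[0]])
for n,b in(('side',(180,230,450,400)),('scene',(210,160,450,330))):
    x0,y0,x1,y1=b; cv2.imwrite(f'pics/{n}c.png',cv2.resize(S[n]['img'][y0:y1,x0:x1,::-1],None,fx=2.9,fy=2.9,interpolation=cv2.INTER_CUBIC))
```

```text
side
[460 194  42  57 898] mean [ 0.474 -0.359  0.042] zmax 0.1 rect [ 488. -375.] [ 79. 200.] 24.2 rgb [122.  88.  93.]
[402 198  32   9 138] mean [ 0.664 -0.351  0.023] zmax 0.028 rect [ 667. -351.] [80. 23.] 27.2 rgb [58. 60. 63.]
[ 199  239  165   91 1970] mean [0.663 0.126 0.028] zmax 0.035 rect [633.  90.] [404. 104.] 82.5 rgb [86. 91. 97.]
[ 362  258   48   47 1213] mean [ 0.485 -0.02   0.047] zmax 0.08 rect [508. -33.] [84. 96.] 84.6 rgb [ 95.  98. 102.]
[344 293  18  19 263] mean [0.495 0.061 0.038] zmax 0.055 rect [496.  59.] [34. 27.] 51.1 rgb [112. 117. 123.]
[294 309  30  26 477] mean [0.518 0.156 0.033] zmax 0.048 rect [522. 153.] [47. 39.] 83.9 rgb [159. 159. 158.]
scene
[315 192  23  19 253] mean [0.528 0.143 0.033] zmax 0.047 rect [525. 151.] [49. 38.] 82.7 rgb [182. 181. 180.]
[ 296  195  125  110 1664] mean [0.669 0.078 0.029] zmax 0.035 rect [650.  85.] [402.  63.] 81.2 rgb [101. 106. 114.]
[288 214  15  16 172] mean [0.509 0.044 0.038] zmax 0.054 rect [507.  45.] [33. 23.] 32.5 rgb [148. 153. 160.]
[ 246  223   44   41 1037] mean [ 0.501 -0.045  0.049] zmax 0.082 rect [509. -37.] [82. 98.] 86.6 rgb [117. 118. 121.]
[145 300  42  51 954] mean [ 0.463 -0.326  0.04 ] zmax 0.101 rect [ 464. -326.] [50. 73.] 76.4 rgb [152. 161. 170.]
[ 121  352   39   58 1163] mean [ 0.511 -0.435  0.038] zmax 0.098 rect [ 509. -434.] [50. 82.] 61.0 rgb [210.  64.  65.]
[211 395  44  15 459] mean [ 0.669 -0.357  0.024] zmax 0.029 rect [ 669. -357.] [80. 24.] 31.5 rgb [42. 42. 46.]
(270, 340) [0.5497 0.2266 0.0097] [195 204 217]
(200, 305) [0.7061 0.2799 0.0294] [102 110 118]
(360, 240) [ 0.6402 -0.1101  0.0317] [ 94 100 107]
(430, 300) [ 0.4118 -0.0808  0.0107] [128 135 144]
(255, 390) [0.4721 0.3208 0.0107] [185 193 202]
(208, 308) [0.69   0.2717 0.0269] [65 71 74]
(358, 243) [ 0.6377 -0.101   0.0291] [ 97 104 112]
```

View pics/sidec.png

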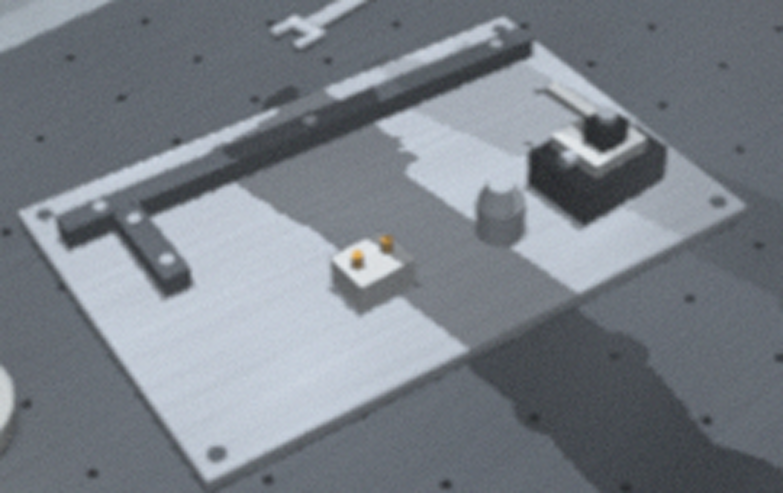

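View pics/wrist0.png

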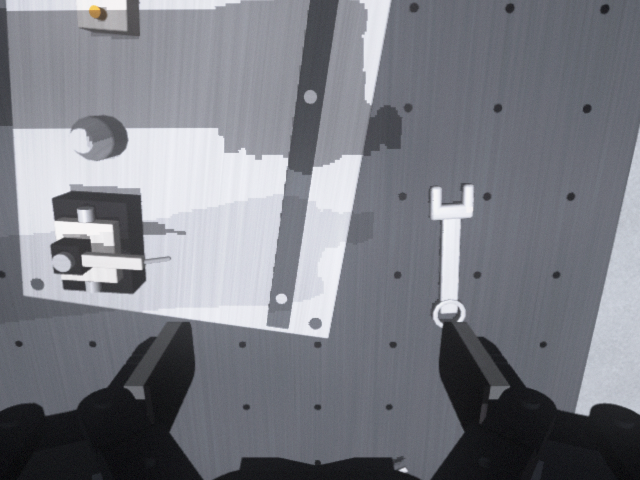

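The side crop shows the stop joined to the rail at the left end, and the fixture and objective towards the near side. The wrist view looks straight down: positioner top outline about (52..145, 190..293), rail near edge from (266,327) to (310,0). Next I'll put numbers on these.

Run:
```python
from h import *
L={n:dict(np.load(f'pics/{n}0.npz')) for n in('side','scene','wrist')}
w=L['wrist']; P=cloud(w)
# rail near edge in wrist: left boundary of rail, top z=.030, found on rows by depth height
Z=P[...,2]
for n in L:
    d=L[n];Q=cloud(d);q=Q[(abs(Q[...,0]-.58)<.03)&(abs(Q[...,1]-.04)<.1)];print(n,'platen z med',np.median(q[:,2]).round(4))
edge=[]
for v in range(4,320,4):
    c=np.where((Z[v]>.021)&(Z[v]<.04)&(np.arange(640)>230)&(np.arange(640)<350))[0]
    if len(c)>8: edge.append((c[0]-.5,v,c[-1]+.5))
e=np.array(edge); 
for k,nm in((0,'near'),(2,'far')):
    E=plane(w,e[:,[k,1]],.030)[:,:2]
    vx,vy,x0,y0=cv2.fitLine(E.astype(np.float32),cv2.DIST_HUBER,0,.001,.001).ravel()
    if vy<0:vx,vy=-vx,-vy
    yaw=-np.arctan2(vx,vy); print(nm,'yaw',yaw,'p',x0,y0)
    if k==0: Y,p0=yaw,np.array([x0,y0])
ex=np.array([np.cos(Y),np.sin(Y)]);ey=np.array([-ex[1],ex[0]])
def pf(q): return np.c_[(q-p0)@ex+.085,(q)@ey]   # platen x (rail face=.085), y along ey from world origin
# positioner top outline z=.042
for n,box in(('wrist',(30,170,190,310)),('side',(350,250,420,310)),('scene',(235,215,300,270))):
    Q=cloud(L[n]);z=Q[...,2];m=(z>.034)&(z<.05);mm=np.zeros_like(m);x,y,X,Yb=box;mm[y:Yb,x:X]=1
    q=Q[m&mm][:,:2]; r=cv2.minAreaRect(q.astype(np.float32)); a=pf(q)
    print(n,'positioner rect',np.round(r[0],4),np.round(r[1],4),r[2], 'platen centre',pf(np.array([r[0]])).round(4))
for n in('side','scene'):
    Q=cloud(L[n]);q=Q.reshape(-1,3);a=pf(q[:,:2])
    st=(q[:,2]>.026)&(q[:,2]<.034)&(a[:,0]>.0)&(a[:,0]<.08)&(a[:,1]>.1)
    print(n,'stop',np.percentile(a[st],[2,50,98],axis=0).round(4).tolist(),st.sum())
for nm,c in(('obj',(.5,.05)),('fix',(.524,.152))): print(nm,pf(np.array([c])).round(3))
print('ex',ex,'ey',ey,'p0',p0)
```

```text
side platen z med 0.013
scene platen z med 0.0128
wrist platen z med 0.0126
near yaw -0.15562531 p 0.651696 0.030456712
far yaw -0.15595873 p 0.67193824 0.030436939
wrist positioner rect [ 0.4919 -0.0341] [0.0813 0.0613] 85.87052917480469 platen centre [[-0.0629  0.0426]]
side positioner rect [ 0.4917 -0.0056] [0.1428 0.0602] 70.57797241210938 platen centre [[-0.0675  0.0707]]
scene positioner rect [ 0.4943 -0.0093] [0.1364 0.062 ] 84.907470703125 platen centre [[-0.0643  0.0674]]
side stop [[0.0039, 0.3335], [0.0398, 0.344], [0.0792, 0.3536]] 292
scene stop [[0.0028, 0.3297], [0.0582, 0.6061], [0.0789, 1.3384]] 183
obj [[-0.068  0.127]]
fix [[-0.06   0.231]]
ex [ 0.9879148  -0.15499789] ey [0.15499789 0.9879148 ] p0 [0.651696   0.03045671]
```

```bash
python3 -m creep '[0,0,10.6,-4,-0.6,0,0, 0,0,21.2,-8,-1.2,0,0, 0,0,31.8,-12,-1.8,0,0, 0,0,42.4,-16,-2.4,0,0, 0,0,53,-20,-3,0,0]' 40; python3 -m creep '[0,0,10,-1.5,0,-2,0, 0,0,20,-3,0,-5,0, 0,0,28,-4,0,-8,0, 0,0,28,-4,0,-8,0]'
python3 - <<'E'
from h import *
from scipy.spatial.transform import Rotation as R
s=env.observe();print(s['ee_pos'],R.from_quat(s['tool_rot']).as_matrix().round(3),s['finger_gap'],s['contact_force'])
E
```

```text
clock: 0.78
ee_pos: [0.4735, -0.0303, 0.2311]
tool_rot: [0.671, -0.222, 0.222, -0.671]
contact_force: [0.8, 0.2, 0.4]
finger_gap: 0.501
clock: 1.27
ee_pos: [0.4327, -0.0302, 0.1498]
tool_rot: [0.705, -0.058, 0.054, -0.705]
contact_force: [-0.8, 0.7, 0.4]
finger_gap: 0.505
[ 0.43269154 -0.03020923  0.14976919] [[ 0.987 -0.005  0.158]
 [-0.158 -0.     0.987]
 [-0.005 -1.    -0.001]] 0.5045837562677588 [-0.7955637   0.71405291  0.36815951]
```

```bash
python3 -m creep '[0,0,0,0,0,-4,0, 0,0,0,0,0,-8,0, 0,0,0,0,0,-11,0, 0,0,0,0,0,-12.5,0, 0,0,0,0,0,-12.5,0]'; python3 -m creep '[0,0,0,0.6,-0.1,0,0, 0,0,0,1.2,-0.2,0,0, 0,0,0,1.8,-0.28,0,0, 0,0,0,2.4,-0.37,0,0, 0,0,0,2.96,-0.47,0,0]'
python3 - <<'E'
from h import *
d=snap('side');save(d,'a.png');x=d['img'][180:400,200:480,::-1];cv2.imwrite('pics/a.png',cv2.resize(x,None,fx=2.5,fy=2.5))
E
```

```text
clock: 1.9
ee_pos: [0.4355, -0.0299, 0.0263]
tool_rot: [0.705, -0.056, 0.056, -0.705]
contact_force: [0.1, 0.0, 0.7]
finger_gap: 0.5
clock: 2.52
ee_pos: [0.463, -0.0346, 0.0263]
tool_rot: [0.705, -0.057, 0.054, -0.705]
contact_force: [-6.6, 1.5, 5.9]
finger_gap: 0.501
```

View pics/a.png

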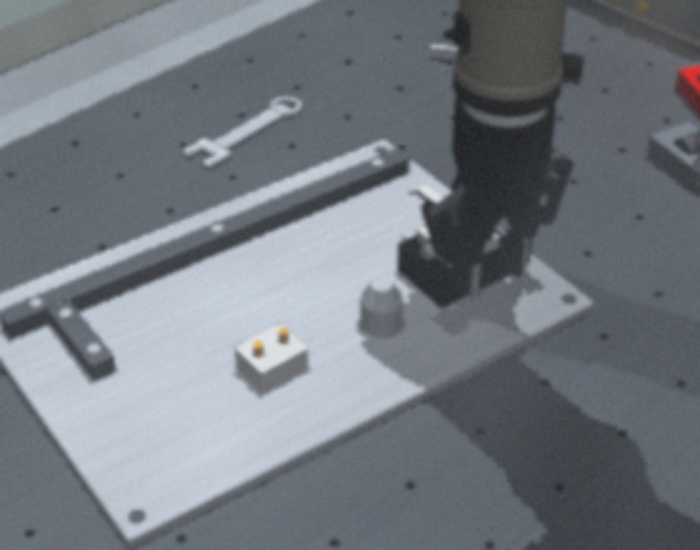

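The fingers touch the block's near face (about 6.6 N), low and clear of the probe parts. I'll push on towards the rail.

```bash
python3 -m creep '[0,0,0,0.9,-0.14,0,0, 0,0,0,1.8,-0.28,0,0, 0,0,0,2.7,-0.42,0,0, 0,0,0,3.6,-0.56,0,0, 0,0,0,4.5,-0.7,0,0]'; python3 -m creep '[0,0,0,0.9,-0.14,0,0, 0,0,0,1.8,-0.28,0,0, 0,0,0,2.7,-0.42,0,0, 0,0,0,3.4,-0.53,0,0, 0,0,0,4.0,-0.63,0,0]'
python3 - <<'E'
from h import *
d=snap('scene');x=d['img'][150:330,200:450,::-1];cv2.imwrite('pics/b.png',cv2.resize(x,None,fx=2.8,fy=2.8))
s=env.observe();p=s['ee_pos'];print('plx',(p[0]-.6517)*.9879-(p[1]-.0305)*.155+.085,'ply',p[0]*.155+p[1]*.9879)
E
```

```text
clock: 3.2
ee_pos: [0.5102, -0.0418, 0.0263]
tool_rot: [-0.705, 0.056, -0.055, 0.705]
contact_force: [-2.0, 0.1, -1.2]
finger_gap: 0.5
clock: 3.82
ee_pos: [0.55, -0.048, 0.0263]
tool_rot: [-0.705, 0.056, -0.055, 0.705]
contact_force: [-2.1, 0.9, -0.8]
finger_gap: 0.501
plx -0.0023525339025601694 ply 0.037820958446077343
```

View pics/b.png

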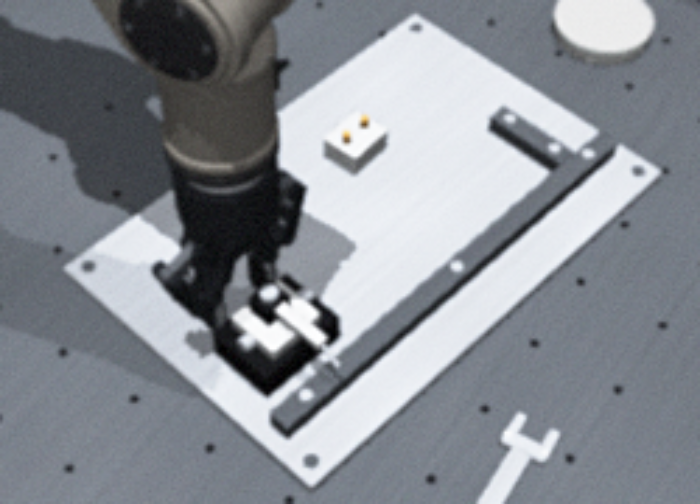

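The block is square to the rail with a gap of roughly 16 mm left. I'll close it slowly.

```bash
python3 -m creep '[0,0,0,0.3,-0.05,0,0, 0,0,0,0.6,-0.09,0,0, 0,0,0,0.9,-0.14,0,0, 0,0,0,1.1,-0.17,0,0, 0,0,0,1.3,-0.2,0,0]'; python3 -m creep '[0,0,0,0.1,-0.02,0,0, 0,0,0,0.2,-0.03,0,0, 0,0,0,0.3,-0.05,0,0]'; python3 -m creep '[0,0,0,0.1,-0.02,0,0]'
```

```text
clock: 4.5
ee_pos: [0.5623, -0.05, 0.0263]
tool_rot: [0.705, -0.056, 0.055, -0.705]
contact_force: [-5.1, 0.6, 3.5]
finger_gap: 0.498
clock: 4.88
ee_pos: [0.5655, -0.0505, 0.0263]
tool_rot: [0.705, -0.056, 0.055, -0.705]
contact_force: [-4.4, 1.4, 3.1]
finger_gap: 0.499
clock: 5.0
ee_pos: [0.5664, -0.0507, 0.0263]
tool_rot: [0.705, -0.056, 0.055, -0.705]
contact_force: [-7.7, 0.8, 5.8]
finger_gap: 0.502
```

```bash
python3 -m creep '[0,0,0,0.1,-0.02,0,0,0,0,0,0.1,-0.02,0,0]';python3 -m creep '[0,0,0,0.1,-0.02,0,0,0,0,0,0.1,-0.02,0,0]'
```

```text
clock: 5.25
ee_pos: [0.5664, -0.0507, 0.0262]
tool_rot: [0.705, -0.056, 0.055, -0.705]
contact_force: [-7.8, 1.8, 6.5]
finger_gap: 0.499
clock: 5.5
ee_pos: [0.5664, -0.0506, 0.0262]
tool_rot: [0.705, -0.057, 0.054, -0.705]
contact_force: [-10.4, 2.8, 9.5]
finger_gap: 0.501
```

The block is against the rail (force rising, finger position as predicted). Now around to its −y face.

```bash
python3 -m creep '[0,0,0,-2,0.31,0,0, 0,0,0,-3,0.47,1,0, 0,0,0,-3,0.47,6,0, 0,0,0,-3,0.47,12,0, 0,0,0,-3,0.47,12,0]'; python3 -m creep '[0,0,-10,1,-2,0,-0.5, 0,0,-20,2,-4,0,-0.5, 0,0,-30,3,-6,0,-0.5, 0,0,-40,4,-7,0,-0.5, 0,0,-50,5,-8,0,-0.5]'; python3 -m creep '[0,0,-10,1.1,0,0,-0.5, 0,0,-20,1.1,0,0,-0.5, 0,0,-30,1.1,0,0,-0.5, 0,0,-40,1.1,0,0,-0.5, 0,0,-40,1.1,0,0,-0.5]';python3 - <<'E'
from h import *
d=snap('wrist');save(d,'w1.png');np.savez('pics/w1.npz',**d)
P=cloud(d);z=P[...,2];ex=np.array([.9879,-.155]);ey=np.array([.155,.9879]);p0=np.array([.6517,.0305])
pf=lambda q:np.c_[(q-p0)@ex+.085,q@ey]
m=((z>.036)&(z<.046)).astype(np.uint8);k,l,st,c=cv2.connectedComponentsWithStats(m)
a=pf(P.reshape(-1,3)[:,:2]).reshape(480,640,2)
mm=(m>0)&(a[...,0]>0)&(a[...,0]<.1)&(a[...,1]>-.05)&(a[...,1]<.12)
r=cv2.minAreaRect(a[mm].astype(np.float32));print(r,mm.sum());s=env.observe();print(pf(s['ee_pos'][None,:2]),s['ee_pos'])
E
```

```text
clock: 6.12
ee_pos: [0.5435, -0.0465, 0.1524]
tool_rot: [-0.705, 0.051, -0.06, 0.705]
contact_force: [0.9, -0.8, -0.7]
finger_gap: 0.503
clock: 6.75
ee_pos: [0.5895, -0.1271, 0.1464]
tool_rot: [-0.614, 0.35, -0.351, 0.614]
contact_force: [-0.5, -0.5, -0.5]
finger_gap: 0.25
clock: 7.38
ee_pos: [0.6001, -0.1264, 0.1464]
tool_rot: [0.46, -0.537, 0.538, -0.46]
contact_force: [0.1, -0.4, -0.1]
finger_gap: 0.252
((0.0551283098757267, 0.03999731317162514), (0.06028909608721733, 0.08014696836471558), 0.013519484549760818) 6497
[[ 0.0582431  -0.03182503]] [ 0.60000511 -0.12635471  0.14636665]
```

View pics/w1.png

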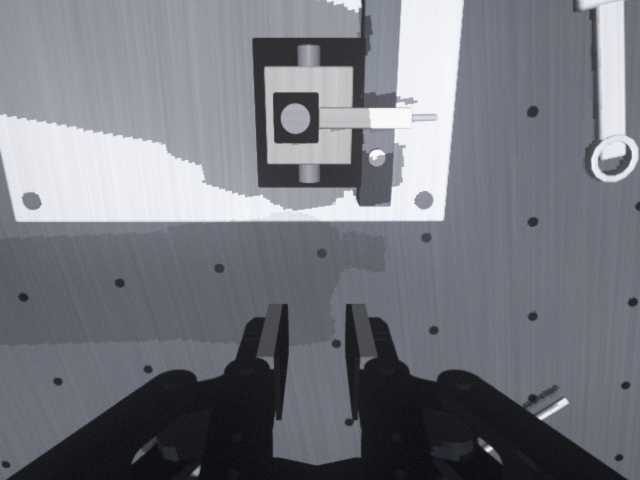

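The wrist view shows the block flush with the rail and square: measured centre (0.055, 0.040) in platen axes, at pixels (255..362, 40..187). The fingers are behind it at about (318,330). I'll descend and push along the rail.

```bash
python3 -m creep '[0,0,0,-0.5,0.08,-4,-0.5, 0,0,0,-0.5,0.08,-8,-0.5, 0,0,0,-0.5,0.08,-11,-0.5, 0,0,0,-0.5,0.08,-12,-0.5, 0,0,0,-0.5,0.08,-12,-0.5]'; python3 -m creep '[0,0,0,0.08,0.5,0,-0.5, 0,0,0,0.16,1,0,-0.5, 0,0,0,0.23,1.5,0,-0.5, 0,0,0,0.31,2,0,-0.5, 0,0,0,0.39,2.5,0,-0.5]';python3 -m creep '[0,0,0,0.16,1,0,-0.5, 0,0,0,0.31,2,0,-0.5, 0,0,0,0.47,3,0,-0.5, 0,0,0,0.63,4,0,-0.5, 0,0,0,0.78,5,0,-0.5]'
python3 - <<'E'
from h import *
s=env.observe();p=s['ee_pos'];print('plx',(p[0]-.6517)*.9879-(p[1]-.0305)*.155+.085,'ply',p[0]*.155+p[1]*.9879)
E
```

```text
clock: 8.05
ee_pos: [0.5947, -0.1257, 0.0263]
tool_rot: [-0.46, 0.537, -0.537, 0.46]
contact_force: [0.4, -0.3, 0.8]
finger_gap: 0.251
clock: 8.68
ee_pos: [0.5984, -0.1018, 0.0266]
tool_rot: [0.459, -0.537, 0.538, -0.459]
contact_force: [-1.3, -5.9, 3.5]
finger_gap: 0.249
clock: 9.3
ee_pos: [0.606, -0.0527, 0.0266]
tool_rot: [0.459, -0.538, 0.539, -0.458]
contact_force: [-1.1, -6.3, 3.5]
finger_gap: 0.252
plx 0.052710572050464054 ply 0.04187401269809511
```

```bash
for i in 1; do python3 -m creep '[0,0,0,0.16,1,0,-0.5, 0,0,0,0.31,2,0,-0.5, 0,0,0,0.47,3,0,-0.5, 0,0,0,0.63,4,0,-0.5, 0,0,0,0.78,5,0,-0.5]'; python3 -m creep '[0,0,0,0.16,1,0,-0.5, 0,0,0,0.31,2,0,-0.5, 0,0,0,0.47,3,0,-0.5, 0,0,0,0.63,4,0,-0.5, 0,0,0,0.78,5,0,-0.5]';python3 -m creep '[0,0,0,0.16,1,0,-0.5, 0,0,0,0.31,2,0,-0.5, 0,0,0,0.47,3,0,-0.5, 0,0,0,0.63,4,0,-0.5, 0,0,0,0.78,5,0,-0.5]'; done
python3 - <<'E'
from h import *
s=env.observe();p=s['ee_pos'];print('plx',(p[0]-.6517)*.9879-(p[1]-.0305)*.155+.085,'ply',p[0]*.155+p[1]*.9879)
d=snap('scene');x=d['img'][150:330,250:500,::-1];cv2.imwrite('pics/c.png',cv2.resize(x,None,fx=2.8,fy=2.8))
E
```

```text
clock: 9.93
ee_pos: [0.6137, -0.003, 0.0266]
tool_rot: [0.459, -0.538, 0.539, -0.458]
contact_force: [-1.6, -6.3, 4.7]
finger_gap: 0.252
clock: 10.55
ee_pos: [0.6214, 0.0466, 0.0266]
tool_rot: [0.46, -0.538, 0.539, -0.458]
contact_force: [-2.0, -6.6, 5.0]
finger_gap: 0.251
clock: 11.18
ee_pos: [0.6292, 0.0962, 0.0266]
tool_rot: [0.46, -0.538, 0.539, -0.457]
contact_force: [-2.5, -7.8, 6.9]
finger_gap: 0.25
plx 0.052574853493948484 ply 0.19251405811611794
```

View pics/c.png

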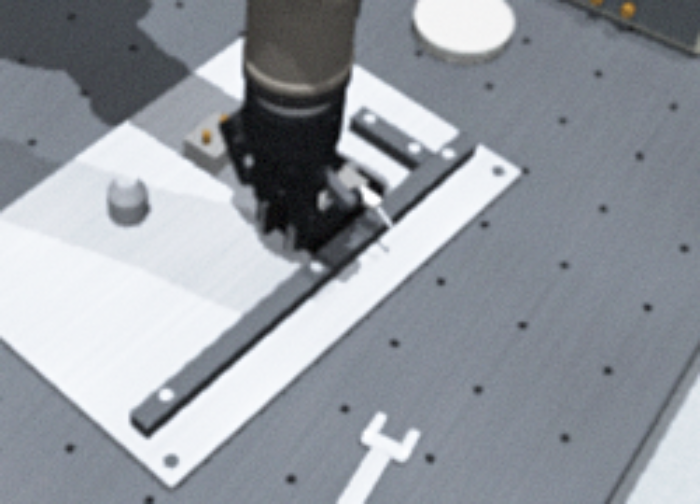

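The block slides along the rail, with about 50 mm to the stop. The objective and fixture are untouched.

```bash
python3 -m creep '[0,0,0,0.14,0.9,0,-0.5, 0,0,0,0.28,1.8,0,-0.5, 0,0,0,0.42,2.7,0,-0.5, 0,0,0,0.55,3.5,0,-0.5, 0,0,0,0.66,4.2,0,-0.5]'; python3 -m creep '[0,0,0,0.03,0.2,0,-0.5, 0,0,0,0.06,0.4,0,-0.5, 0,0,0,0.08,0.5,0,-0.5, 0,0,0,0.1,0.6,0,-0.5, 0,0,0,0.1,0.6,0,-0.5]'; python3 -m creep '[0,0,0,0.02,0.1,0,-0.5, 0,0,0,0.02,0.1,0,-0.5]'
python3 - <<'E'
from h import *
s=env.observe();p=s['ee_pos'];print('plx',(p[0]-.6517)*.9879-(p[1]-.0305)*.155+.085,'ply',p[0]*.155+p[1]*.9879)
E
```

```text
clock: 11.85
ee_pos: [0.6358, 0.1382, 0.0265]
tool_rot: [0.46, -0.538, 0.539, -0.457]
contact_force: [-3.4, -8.4, 7.4]
finger_gap: 0.252
clock: 12.48
ee_pos: [0.6367, 0.1435, 0.0265]
tool_rot: [0.46, -0.538, 0.539, -0.457]
contact_force: [-3.6, -7.8, 6.7]
finger_gap: 0.256
clock: 12.72
ee_pos: [0.6366, 0.1435, 0.0265]
tool_rot: [0.46, -0.538, 0.539, -0.457]
contact_force: [-4.0, -10.9, 8.3]
finger_gap: 0.25
plx 0.05258997556886717 ply 0.2404554838144306
```

```bash
python3 -m creep '[0,0,0,0.02,0.1,0,-0.5, 0,0,0,0.02,0.1,0,-0.5]'; python3 -m creep '[0,0,0,0.02,0.1,0,-0.5, 0,0,0,0.02,0.1,0,-0.5]'; python3 -m creep '[0,0,0,-0.16,-1,0,-0.5, 0,0,0,-0.47,-3,0,-0.5, 0,0,0,-0.63,-5,3,-0.5, 0,0,0,-0.63,-7,8,-0.5, 0,0,0,-0.63,-7,12,-0.5]'; python3 -m creep '[0,0,0,0,0,0,-0.5]'
python3 - <<'E'
from h import *
d=snap('wrist');save(d,'w2.png')
P=cloud(d);z=P[...,2];ex=np.array([.9879,-.155]);ey=np.array([.155,.9879]);p0=np.array([.6517,.0305])
pf=lambda q:np.c_[(q-p0)@ex+.085,q@ey]
a=pf(P.reshape(-1,3)[:,:2]).reshape(480,640,2)
mm=(z>.036)&(z<.046)&(a[...,0]>0)&(a[...,0]<.1)&(a[...,1]>.2)&(a[...,1]<.37)
r=cv2.minAreaRect(a[mm].astype(np.float32));print(r,mm.sum())
st=(z>.025)&(z<.0345)&(a[...,0]>.005)&(a[...,0]<.075)&(a[...,1]>.31)&(a[...,1]<.4)
r=cv2.minAreaRect(a[st].astype(np.float32));print('stop',r,st.sum())
rl=(z>.025)&(z<.0345)&(a[...,0]>.075)&(a[...,0]<.115)&(a[...,1]>.0)&(a[...,1]<.2)
print('rail x',np.percentile(a[rl][:,0],[1,50,99]))
E
```

```text
clock: 12.98
ee_pos: [0.6366, 0.1436, 0.0264]
tool_rot: [0.461, -0.538, 0.539, -0.456]
contact_force: [-3.8, -12.9, 9.8]
finger_gap: 0.25
clock: 13.22
ee_pos: [0.6366, 0.1436, 0.0265]
tool_rot: [0.461, -0.538, 0.54, -0.455]
contact_force: [-5.7, -14.2, 10.7]
finger_gap: 0.248
clock: 13.85
ee_pos: [0.6318, 0.0771, 0.148]
tool_rot: [0.458, -0.538, 0.539, -0.458]
contact_force: [0.3, 0.4, 0.1]
finger_gap: 0.248
clock: 13.98
ee_pos: [0.634, 0.0799, 0.15]
tool_rot: [0.457, -0.537, 0.539, -0.461]
contact_force: [-0.0, 0.4, -0.1]
finger_gap: 0.25
((0.054772693663835526, 0.27986982464790344), (0.056598179042339325, 0.06043601036071777), 89.92839813232422) 4197
stop ((0.0, 0.0), (0.0, 0.0), 0.0) 0
rail x [0.08489233 0.09381079 0.10461532]
```

View pics/w2.png

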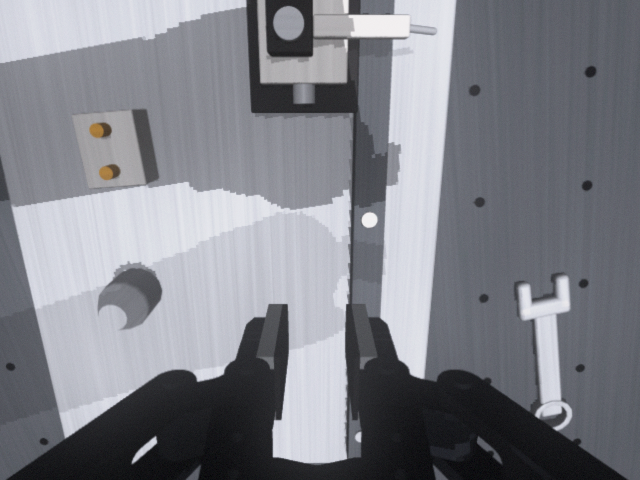

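Square and on the rail (block at (250..357, 0..112)). The stop is out of this view, so I'll shift up and left to check it.

```bash
python3 -m creep '[0,0,0,-0.5,2,5,-0.5, 0,0,0,-1,6,5,-0.5, 0,0,0,-1,8,5,-0.5, 0,0,0,-1,8,5,-0.5, 0,0,0,-1,8,5,-0.5]'
python3 - <<'E'
from h import *
d=snap('wrist');save(d,'w3.png')
P=cloud(d);z=P[...,2];ex=np.array([.9879,-.155]);ey=np.array([.155,.9879]);p0=np.array([.6517,.0305])
pf=lambda q:np.c_[(q-p0)@ex+.085,q@ey]
a=pf(P.reshape(-1,3)[:,:2]).reshape(480,640,2)
mm=(z>.036)&(z<.046)&(a[...,0]>0)&(a[...,0]<.1)&(a[...,1]>.2)&(a[...,1]<.37)
print(cv2.minAreaRect(a[mm].astype(np.float32)),mm.sum(),np.percentile(a[mm][:,1],[.5,99.5]))
st=(z>.025)&(z<.0345)&(a[...,0]>.01)&(a[...,0]<.075)&(a[...,1]>.31)&(a[...,1]<.4)
print('stop',np.percentile(a[st][:,1],[1,50,99]),st.sum())
# valve from scene: ball & base
d=snap('scene');P=cloud(d);z=P[...,2];hsv=cv2.cvtColor(d['img'],cv2.COLOR_RGB2HSV)
v=(P[...,0]>.38)&(P[...,0]<.56)&(P[...,1]>-.39)&(P[...,1]<-.26)&(hsv[...,1]<90)&(d['z_map']>0)
t=v&(z>.02)&(z<.029); print('base top',cv2.minAreaRect(P[t][:,:2].astype(np.float32)),t.sum())
b=P[v&(z>.075)]
A=np.c_[2*b,np.ones(len(b))];x=np.linalg.lstsq(A,(b**2).sum(1),rcond=None)[0];print('ball',x[:3],np.sqrt(x[3]+x[:3]@x[:3]),len(b),b.mean(0),b.max(0))
cv2.imwrite('pics/v.png',cv2.resize(d['img'][280:380,110:240,::-1],None,fx=5,fy=5,interpolation=cv2.INTER_CUBIC))
E
```

```text
clock: 14.65
ee_pos: [0.6214, 0.1582, 0.1951]
tool_rot: [0.46, -0.538, 0.538, -0.458]
contact_force: [-0.6, 0.4, -0.6]
finger_gap: 0.255
((0.05487258732318878, 0.2911929786205292), (0.07948698848485947, 0.06027572229504585), 89.79475402832031) 4174 [0.25181325 0.33098292]
stop [0.3314805  0.34134759 0.35135025] 3029
base top ((0.46422848105430603, -0.32588714361190796), (0.04998205974698067, 0.0743769109249115), 76.3070297241211) 568
ball [ 0.43750652 -0.31967597  0.08693041] 0.012222225879470337 148 [ 0.44164281 -0.32109082  0.09248391] [ 0.45032648 -0.30705726  0.10147011]
```

View pics/w3.png

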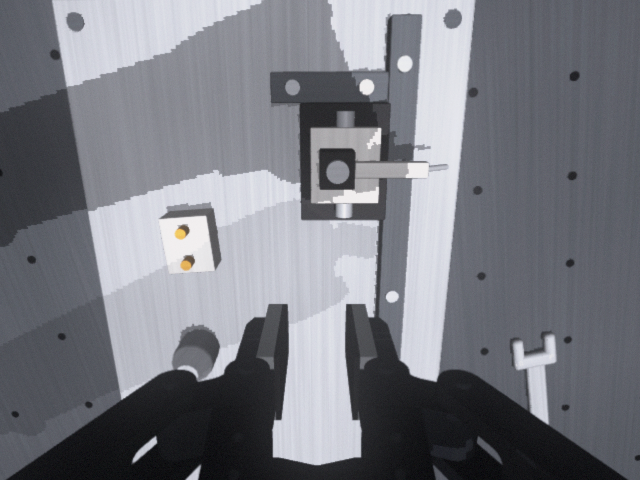

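View pics/v.png

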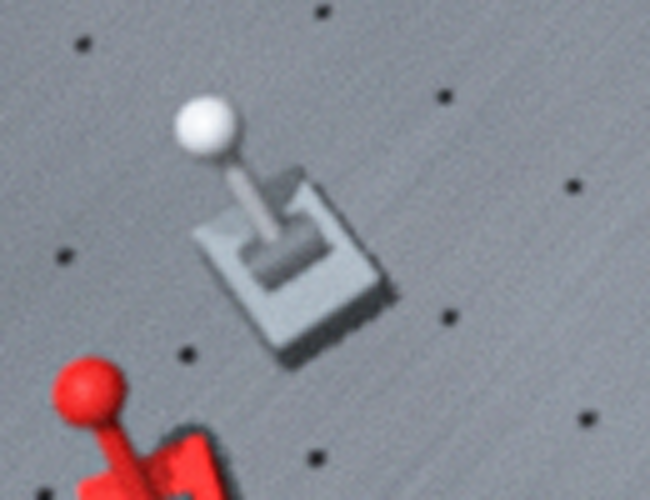

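The corner is confirmed: block centre 40 mm short of its far face at 0.331, stop face at 0.3315, flush and square. The valve crop shows the ball at (207,127) leaning towards the robot and the grey block centred near (290,260). Valve yaw is about −13.7° and the ball is at (0.4375, −0.320, 0.087).

```bash
python3 -m creep '[0,0,8,-2,-5,0,-0.5, 0,0,17,-4.5,-10,0,-1, 0,0,26,-7,-15,0,-1, 0,0,35,-9.5,-20,0,-1, 0,0,43,-12,-25,0,-1]'; python3 -m creep '[0,0,8,-2.5,-5,0,-1, 0,0,17,-5,-10,0,-1, 0,0,26,-7.5,-14,0,-1, 0,0,35,-10,-18,0,-1, 0,0,42,-10.7,-21.7,0,-1]';  python3 -m creep '[0,0,0,0,0,0,-1,0,0,0,0,0,0,-1]'
```

```text
clock: 15.38
ee_pos: [0.5003, -0.0925, 0.1964]
tool_rot: [0.625, -0.331, 0.331, -0.625]
contact_force: [0.3, -0.6, 0.3]
finger_gap: 0.008
clock: 16.0
ee_pos: [0.3918, -0.3091, 0.1964]
tool_rot: [0.702, -0.086, 0.086, -0.702]
contact_force: [1.0, 0.4, -0.8]
finger_gap: 0.0
clock: 16.25
ee_pos: [0.3942, -0.3065, 0.1961]
tool_rot: [-0.702, 0.087, -0.087, 0.702]
contact_force: [-1.0, 0.1, 0.1]
finger_gap: 0.0
```

```bash
python3 -m creep '[0,0,0,0,-0.2,-4,-1, 0,0,0,0,-0.2,-8,-1, 0,0,0,0,-0.2,-11,-1, 0,0,0,0,-0.2,-12.1,-1, 0,0,0,0,-0.2,-12.1,-1]'; python3 -m creep '[0,0,0,0.8,-0.19,0,-1, 0,0,0,1.6,-0.38,0,-1, 0,0,0,2.4,-0.57,0,-1, 0,0,0,3.2,-0.76,0,-1, 0,0,0,4,-0.95,0,-1]'; python3 -m creep '[0,0,0,0.6,-0.14,0,-1, 0,0,0,1.2,-0.28,0,-1, 0,0,0,1.8,-0.43,0,-1, 0,0,0,2.4,-0.57,0,-1, 0,0,0,3,-0.71,0,-1]'; python3 -m creep '[0,0,0,0.2,-0.05,0,-1, 0,0,0,0.4,-0.1,0,-1]'
```

```text
clock: 16.88
ee_pos: [0.3948, -0.3079, 0.0752]
tool_rot: [-0.702, 0.086, -0.086, 0.702]
contact_force: [-0.1, -0.3, 1.1]
finger_gap: -0.001
clock: 17.5
ee_pos: [0.4352, -0.3183, 0.0754]
tool_rot: [0.702, -0.086, 0.086, -0.702]
contact_force: [-0.1, -0.5, 0.8]
finger_gap: -0.0
clock: 18.12
ee_pos: [0.4647, -0.3252, 0.0751]
tool_rot: [-0.702, 0.086, -0.086, 0.702]
contact_force: [-1.3, -0.2, -1.6]
finger_gap: -0.002
clock: 18.38
ee_pos: [0.4685, -0.3261, 0.0752]
tool_rot: [-0.702, 0.086, -0.086, 0.702]
contact_force: [-1.1, 0.2, -1.6]
finger_gap: -0.002
```

Now TCP valve x ≈ +4 mm. I'll push on gently until the lever's end stop shows in the force.

```bash
python3 -m creep '[0,0,0,0.2,-0.05,0,-1, 0,0,0,0.3,-0.07,0,-1]'; python3 -m creep '[0,0,0,0.2,-0.05,0,-1, 0,0,0,0.2,-0.05,0,-1]'; python3 -m creep '[0,0,0,0.15,-0.04,0,-1, 0,0,0,0.15,-0.04,0,-1]'
```

```text
clock: 18.62
ee_pos: [0.4716, -0.3269, 0.0753]
tool_rot: [-0.702, 0.086, -0.086, 0.702]
contact_force: [-0.5, -0.0, -0.8]
finger_gap: 0.001
clock: 18.88
ee_pos: [0.4728, -0.3273, 0.0752]
tool_rot: [-0.702, 0.087, -0.086, 0.702]
contact_force: [-4.5, 1.3, 1.7]
finger_gap: 0.003
clock: 19.12
ee_pos: [0.473, -0.3273, 0.075]
tool_rot: [-0.701, 0.088, -0.085, 0.702]
contact_force: [-7.2, 2.1, 5.2]
finger_gap: -0.001
```

The lever's end stop is reached: the force rises and the tool no longer moves. Back off, rise and check.

```bash
python3 -m creep '[0,0,0,-1,0.24,0,-1, 0,0,0,-4,0.95,0,-1, 0,0,0,-6,1.4,3,-1, 0,0,0,-6,1.4,8,-1, 0,0,0,-6,1.4,12,-1]'; python3 -m creep '[0,0,0,0,3,2,-1, 0,0,0,0,6,4,-1,0,0,0,0,6,4,-1]'
python3 - <<'E'
from h import *
d=snap('scene');save(d,'end.png');P=cloud(d);z=P[...,2];hsv=cv2.cvtColor(d['img'],cv2.COLOR_RGB2HSV)
v=(P[...,0]>.38)&(P[...,0]<.56)&(P[...,1]>-.39)&(P[...,1]<-.26)&(hsv[...,1]<90)&(d['z_map']>0)
b=P[v&(z>.073)&(z<.11)];A=np.c_[2*b,np.ones(len(b))];x=np.linalg.lstsq(A,(b**2).sum(1),rcond=None)[0];print('ball',x[:3],len(b))
vx=(x[:2]-[.4642,-.3259])@[.972,-.236];print('valve',.5+np.arctan2(vx,x[2]-.022))
ex=np.array([.9879,-.155]);ey=np.array([.155,.9879]);p0=np.array([.6517,.0305])
a=np.stack([(P[...,:2]-p0)@ex+.085,P[...,:2]@ey],-1)
m=(z>.036)&(z<.046)&(a[...,0]>0)&(a[...,0]<.1)&(a[...,1]>.22)&(a[...,1]<.36)
print(cv2.minAreaRect(a[m].astype(np.float32)))
E
```

```text
clock: 19.75
ee_pos: [0.4158, -0.3142, 0.1976]
tool_rot: [0.702, -0.085, 0.087, -0.701]
contact_force: [0.9, -0.6, 0.6]
finger_gap: 0.001
clock: 20.12
ee_pos: [0.417, -0.2523, 0.2373]
tool_rot: [0.702, -0.083, 0.087, -0.702]
contact_force: [-0.5, -1.1, 0.3]
finger_gap: -0.002
ball [ 0.49718287 -0.33403748  0.08556663] 142
valve 0.9909071351905179
((0.054816149175167084, 0.2897057831287384), (0.06328989565372467, 0.08312199264764786), 0.23619550466537476)
```

View pics/end.png

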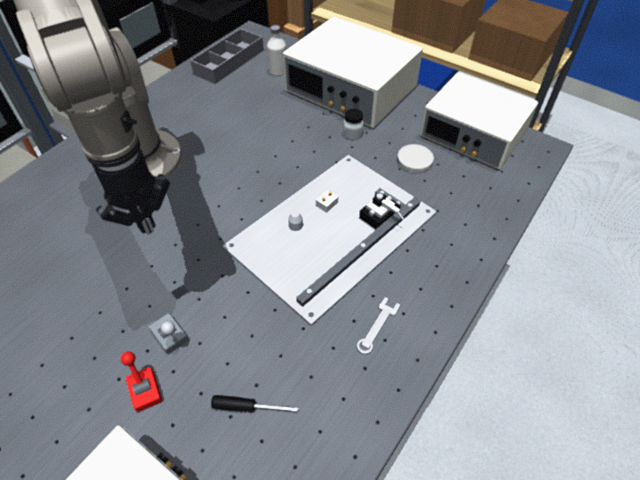

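The final view shows the lever over (ball at (167,328)), the block in the corner (380,207), and the bystanders at the same pixels as at the start.

```bash
python3 -c "
from cell import env
env.sign_off()"
```

```text
the job is handed in; nothing more can be done
```

The positioner is in the corner and the valve lever is clamped over. I handed the job in at about 20 s on the robot's clock, and the sign-off gives no verdict. I pushed the positioner with two fingertips, first against the rail and then along it to the end stop. After checking it was home, I pushed the valve's lever over with the fingers shut.

- **Positioner:** a close wrist view, taken before I touched the valve, put its centre at x = 54.9 mm in the platen's frame (home is 55). Its left face read 331.0 mm against the stop's 331.5 mm, and it was within 0.3° of square. From the farther scene camera, the last check gave x = 54.8 mm. Its y reading was 1.5 mm off the wrist view; I put that down to the coarser view, since nothing had touched the block in between.
- **Valve:** the lever measured about 0.99 rad, and the push ended with the force rising against its end stop.
- **Bystanders:** the final picture shows the objective, fixture, wafer box, driver and spanner where they started. The jar was hidden in the first scene view, so I could not compare it, but the arm never went near it.
- **Forces:** the highest reported at the end of a move was about 19 N.

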